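# Gauge the toy-car wheels and sort them

## Task

At the build-your-own racer counter, check the two wheels from the check board with the plug gauge: feel whether its pin goes fully home in the bore, collar on the wheel, without ever forcing it. Put the gauge back in its stand, and lay every wheel the gauge passes flat in the green tray and every wheel it does not pass flat in the yellow tray, leaving the racer, the dowel pot and the elephant alone.

Things in the scene. Friction and masses are not known exactly. Their poses are not given: they have to be found in the camera images.
- wheel_red: red wooden toy wheel lying flat, disc of diameter 56, height 30, 65 g, a white nylon bush set in it. Origin: centre of its underside, z up along the bore (vertical, on the wheel's axis); yaw means nothing. Good or tight bore, independently of the other wheel; neither looks, colour nor place tell which. Good: bore 17.6 wide, the gauge sinks 24, until its collar rests on the upper face
- wheel_blue: blue wooden toy wheel lying flat, disc of diameter 56, height 30, 65 g, a white nylon bush set in it. Origin: centre of its underside, z up along the bore (vertical, on the wheel's axis); yaw means nothing. Good or tight bore, independently of the other wheel; neither looks, colour nor place tell which. Good: bore 17.6 wide, the gauge sinks 24, until its collar rests on the upper face
- wheel_red_mouth (a point): on the red wheel's axis in the plane of its upper face (30 above its origin). Here is an opening of diameter 22, 3 deep; in its floor, the bush's face, is the bore's mouth. A tight bore takes the pin at the mouth but stops it hard 7 to 16 below the upper face. A pin stopped only 0 to 4 below has met a rim off-centre: that says nothing about the bore
- wheel_blue_mouth (a point): on the blue wheel's axis in the plane of its upper face (30 above its origin). Here is an opening of diameter 22, 3 deep; in its floor, the bush's face, is the bore's mouth. A tight bore takes the pin at the mouth but stops it hard 7 to 16 below the upper face. A pin stopped only 0 to 4 below has met a rim off-centre: that says nothing about the bore
- gauge: go plug gauge, 90 long, 120 g, upright, pin down in the stand. Origin: centre of the pin's tip, z up along it. Steel pin of diameter 16 from 0 to 24 (tip bevelled 1.4), collar of diameter 28 from 24 to 28, square aluminium handle 22 x 22 (flats along the gauge's x and y) from 28 to 90, green bands; take it 60 above the tip. 30 N on the pin, or between gauge and wheel, is forcing it
- stand: fixed wooden gauge stand, block 70 x 70 x 40 high; origin: centre of its underside, z up. In the middle of its top a round hole of diameter 22, 30 deep; the gauge hangs in it on its collar, its tip 16 above the stand's origin
- board: fixed plywood check board 116 (x) x 260 (y) x 14 high; origin: centre of its underside, z up. Two round recesses of diameter 60, 10 deep, at y = +60 and y = -60, x = 0; in each lies a wheel, bottom 4 above the board's origin, standing 20 above the board, with 2 play all round
- tray_green: fixed open tray painted green, for wheels that pass: 126 (x) x 176 (y) x 30 high outside, walls and floor 5 thick; origin: centre of its underside. Two wheels fit side by side at y = +40 and y = -40
- tray_yellow: fixed open tray painted yellow, for wheels that do not pass: 126 (x) x 176 (y) x 30 high outside, walls and floor 5 thick; origin: centre of its underside. Two wheels fit side by side at y = +40 and y = -40
- racer: bystander: finished wooden toy racer with four blue wheels, 90 (x) x 150 (y) x 57 high; origin: centre of its underside
- dowel_pot: bystander: round cardboard pot of dowels, diameter 65, 80 high, dowels to 125; origin: centre of its underside
- elephant: bystander: grey toy elephant, about 36 (x) x 100 (y) x 72 high, 120 g; origin: on the table between its legs
Mind the look-alikes: they are no part of the job. Of the things like the wheel_red, leave any that is pink; of the rest the larger one is meant. Several things have the shape of the wheel_blue; the one meant has the colours described above.

How it is judged:
By the outcome, as a careful person would: the job done as asked, in the order asked, and still so for the second after the job is handed in, with the robot touching nothing.
It also fails if it takes over 69 s, if anything falls off the work surface, if the arm or the gripper's body presses on something with over 40 N, if the wrist force passes 120 N, or if a joint passes its speed limit or range.

## Robot

A 6-joint arm with a two-finger parallel gripper is mounted at the origin on the work surface. World frame = base frame: x ahead of the robot, y to its left, z up, the work surface at z = 0. Lengths are in mm, angles in rad, forces in N, time in s.
With the tool pointing down it reaches from about 375 to 925 mm from the base axis. Payload 5.7 kg.
Tool frame: the origin (TCP) lies midway between the tips of the shut fingers; the grasp point (between the pads) lies 19 mm behind it; z points along the fingers, y is the line along which they close (so a half turn about z gives the same grasp; the last joint's range is limited). The gripper opens to 85 mm and grips with 20 to 120 N. Pads are 22 mm wide; open, the fingers measure 114 mm over their backs; the gripper's body (76 mm by 85 mm) begins 54 mm behind the grasp point. The pads swing forward as they close: fully open they stand 13 mm farther back than shut.
Start: joints at [1.036, 0.359, 1.51, -0, 1.272, -0.115], TCP at [244.536, 547.874, 231.267] pointing down, gripper open.
Joint ranges: [-2.97, 2.97], [-1.01, 2.36], [0.21, 2.38], [-0.96, 4.11], [0.2, 2.71], [-2.98, 2.98]. Speed limits (rad/s): [2.39, 2.39, 3.14, 3.14, 3.14, 3.14].

## Interface

Orientations are given as a unit quaternion [x, y, z, w].
In Python, from workcell import robot gives the robot as it stands. The module is installed in compiled form; this text tells all that it offers.
- The arm moves only by the tool step_arm, never from a script. Its argument "series" is a list of rows, each a list of 4 numbers: the shift along the tool's x, y, z in mm, then the turn about the tool's z in degrees. A call has 1 to 5 rows; each row is the pose to reach, as a shift and turn from the pose commanded when the call began, along the tool's axes at that moment; what a row does not reach only later rows make up. A row lasts 1/10 s, in which the tool goes at most 50 mm and 8.59 degrees, less where a joint would pass 70% of its speed; a pose out of reach is approached as far as the arm can. A call with a gripper value outside its range is refused whole. "jaw" is the finger opening in mm, from 0 to 85.4, set as the call begins (left out, the last holds). The fingers move at their own pace and stop on an object; the grip force is fixed at half the most. Time passes only in rows, so rows that repeat a pose let the fingers close. It gives the time, the measured TCP pose, the force, the opening and the grip force at its end, in the units of the state.
- robot.read_state(): the state, without advancing time (a new reading comes with each control period).
- robot.read_camera(name): name is "scene" or "top" or "wrist"; returns (picture, depth): 480x640x3 uint8, red, green, blue; 480x640 float32, mm along the optical axis (not along the pixel's ray), 0 where there is no reading.
- robot.camera_info(name): a dict with "K" (3x3 intrinsics, pixels), "k1" (the pictures are not rectified: a ray, as slopes to the right and down, at radius r is drawn at 1 + k1 r^2 times it, then the intrinsics apply), "world_from_camera" (4x4, takes a point from camera to world coordinates); the wrist camera has in their place "tool_from_camera" (4x4, takes a point from camera to tool coordinates, whose origin is the TCP and whose axes are the flange's). Camera axes: x right, y up, looking along -z (the intrinsics and any distortion apply to the point x, -y, -z); pixel columns grow to the right and rows downward; lengths in mm; the calibration is good to about 2 mm. A picture is of the moment at which its call begins: read the wrist's pose just before it. camera_info takes no time and is no camera call.
- robot.close_job(): hands the job in; it is judged then, once.
Trained networks look in the newest picture that a camera, given by its name, has taken for a name from the list of things; names that differ only in an ending like _2 or _b are one class to them, and where a whole thing is asked for, a point or a joint stands for the part that bears it (a point fixed in the world has none). Each returns a list of dicts, best first, with "conf" (0 to 1); they miss things now and then, are a little off and sometimes report something else, mostly with a low value. They report only what shows in the picture. A call takes as long as a camera call. They do not tell look-alikes from the thing itself.
- robot.cut_out(camera, thing): "mask" (480x640 bool, what is visible of it).
- robot.place_of(camera, thing): "at" ([x, y, z] in mm, in world coordinates, good to about 4 mm: a listed point, or the origin of a listed thing).
The state is a dict: "t": time; "joints": joint angles; "joint_vel": joint speeds; "tau": joint torques, N m; "ee_pos": TCP position; "orientation": TCP orientation; "contact_force": force on the tool from outside, world axes, zero at the start; "torque": the same for the moment, N m; "gripper_width": finger opening in mm; "finger_force": force on a finger pad.
Only numpy, scipy, OpenCV 4.12 (cv2) and the standard library are available. Lean on these libraries where they do the work, as an engineer would, in place of code of your own. Each camera call takes 0.05 s, during which the arm holds its last target. There are 200 camera calls.

## Working session

There is one attempt and no reset: what is moved stays moved. The work goes in short steps, Python scripts to look and compute and a tool call to move; the robot and the scene stay as the last step left them, time stands still between calls to the robot, and variables do not carry over. Pictures are saved under pics/ and viewed, at most 10 in all, crops included, and the job is handed in when it is done.

Besides the shell and the picture viewer there is one more tool, called after "Call:" as name(argument=value, ...) on one line, values as JSON. step_arm: Moves the arm, as the interface text tells. Its arguments: {"type":"object","properties":{"series":{"type":"array"},"jaw":{"type":"number"}},"required":["series"]}

```bash
mkdir -p pics
cat > h.py <<'E'
import numpy as np, cv2
from workcell import robot
from scipy.spatial.transform import Rotation as R
def wfc(cam, st=None):
    i=robot.camera_info(cam)
    if cam!='wrist': return i, np.array(i['world_from_camera'])
    T=np.eye(4); T[:3,:3]=R.from_quat(st['orientation']).as_matrix(); T[:3,3]=st['ee_pos']
    return i, T@np.array(i['tool_from_camera'])
def world(cam, depth, st=None):
    """HxWx3 world points"""
    i,T=wfc(cam,st); K=np.array(i['K'])
    v,u=np.mgrid[0:480,0:640].astype(np.float32)
    D=np.array([i['k1'],0,0,0],float)
    n=cv2.undistortPoints(np.stack([u.ravel(),v.ravel()],1)[:,None].astype(np.float64),K,D)[:,0].reshape(480,640,2)
    P=np.stack([n[...,0]*depth,-n[...,1]*depth,-depth],-1)
    return P@T[:3,:3].T+T[:3,3]
def grab(cam):
    st=robot.read_state(); p,d=robot.read_camera(cam); return st,p,world(cam,d,st),d
E
python3 - <<'E'
from h import *
ims=[]
for c in('scene','top'):
    st,p,W,d=grab(c); np.savez(f'/tmp/{c}.npz',p=p,W=W); cv2.imwrite(f'pics/{c}0.png',p[...,::-1])
    for t in ('wheel_red','wheel_blue','wheel_red_mouth','wheel_blue_mouth','gauge','stand','board','tray_green','tray_yellow','racer','dowel_pot','elephant'):
        print(c,t,[(np.round(x['at']).tolist(),round(x['conf'],2)) for x in robot.place_of(c,t)])
print({k:np.round(v,3) for k,v in robot.read_state().items()})
print(robot.camera_info('wrist'))
E
```

```text
scene wheel_red [([402.0, -229.0, 1.0], 0.7), ([505.0, -100.0, 6.0], 0.66), ([370.0, -130.0, -2.0], 0.57)]
scene wheel_blue [([354.0, 160.0, 2.0], 0.68), ([493.0, 18.0, 4.0], 0.59)]
scene wheel_red_mouth [([402.0, -234.0, 31.0], 0.98), ([501.0, -94.0, 34.0], 0.92), ([367.0, -132.0, 22.0], 0.8)]
scene wheel_blue_mouth [([495.0, 20.0, 37.0], 0.79), ([350.0, 160.0, 30.0], 0.58)]
scene gauge [([513.0, -306.0, 13.0], 0.78)]
scene stand [([508.0, -309.0, -2.0], 0.58)]
scene board [([499.0, -38.0, -1.0], 0.97)]
scene tray_green [([560.0, 286.0, 5.0], 0.79), ([509.0, -307.0, -3.0], 0.28)]
scene tray_yellow [([401.0, 329.0, 1.0], 0.57), ([505.0, -99.0, 3.0], 0.28)]
scene racer [([698.0, -17.0, -3.0], 0.67)]
scene dowel_pot [([697.0, -166.0, 1.0], 0.71)]
scene elephant [([682.0, 172.0, 1.0], 0.85), ([501.0, -94.0, 34.0], 0.2)]
top wheel_red [([500.0, -99.0, 4.0], 0.87), ([367.0, -131.0, -2.0], 0.75), ([406.0, -230.0, 0.0], 0.55), ([509.0, -314.0, 4.0], 0.34)]
top wheel_blue [([496.0, 24.0, 2.0], 0.93), ([356.0, 159.0, -0.0], 0.7)]
top wheel_red_mouth [([405.0, -231.0, 31.0], 0.92), ([503.0, -1
[... 937 characters left out ...]
e': array([ 0.019, -0.782,  0.248]), 'torque': array([ 0.054, -0.032,  0.028]), 'finger_force': np.float64(0.0), 'gripper_width': np.float64(85.587)}
{'K': array([[419.62152767,   0.        , 320.72092849],
       [  0.        , 419.62152767, 234.74175039],
       [  0.        ,   0.        ,   1.        ]]), 'k1': -0.08925259901352288, 'tool_from_camera': array([[-2.66869330e-04,  9.53468766e-01,  3.01491693e-01,
         7.80205393e+01],
       [ 9.99999804e-01,  4.25200142e-04, -4.59534311e-04,
         5.34817481e-01],
       [-5.66345924e-04,  3.01491511e-01, -9.53468693e-01,
        -1.43357239e+02],
       [ 0.00000000e+00,  0.00000000e+00,  0.00000000e+00,
         1.00000000e+00]])}
```

View pics/top0.png

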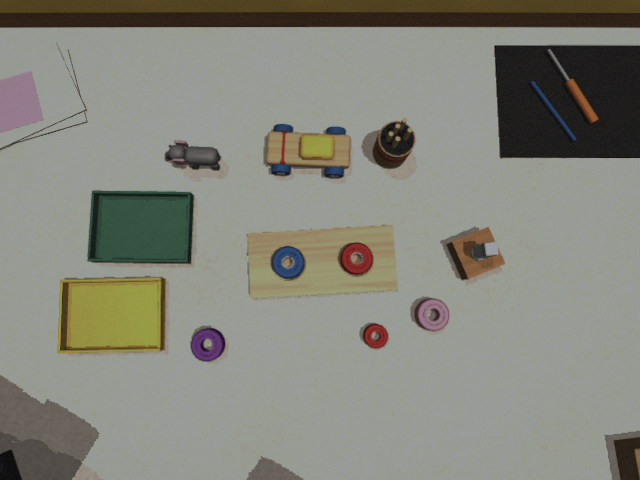

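Run:
```python
import numpy as np,cv2
z=np.load('/tmp/top.npz');W=z['W'];p=z['p']
def fit(n,x,y,r,lo,hi):
    m=(np.hypot(W[...,0]-x,W[...,1]-y)<r)&(W[...,2]>lo)&(W[...,2]<hi)
    P=W[m]; 
    (c,s,a)=cv2.minAreaRect(P[:,:2].astype(np.float32)); vu=np.argwhere(m)
    (cc,rr)=cv2.minEnclosingCircle(P[:,:2].astype(np.float32))
    print(n,np.round(c,1),np.round(s,1),round(a,1),'circ',np.round(cc,1),round(rr,1),'z',np.median(P[:,2]).round(1),'px',vu.mean(0)[::-1].round())
for n,x,y in(('red',501,-98),('blue',495,22),('pink?',405,-231),('small?',366,-130),('b2',354,159)): fit(n,x,y,45,23,45)
fit('gauge',511,-308,40,90,120);fit('stand',511,-308,60,35,46)
fit('board',498,-38,160,10,19);fit('green',554,284,120,24,36);fit('yellow',402,331,105,24,36)
```

```text
red [498.3 -97.6] [54.9 55. ] 14.8 circ [498.6 -97.9] 28.1 z 32.9 px [356. 258.]
blue [491.4  21.6] [54.2 54. ] 0.4 circ [491.9  22.1] 28.0 z 32.9 px [287. 262.]
pink? [ 401.6 -228.6] [56.2 53. ] 89.8 circ [ 402.  -228.7] 28.6 z 29.2 px [432. 315.]
small? [ 364.9 -129.9] [38.2 36.5] 51.4 circ [ 365.4 -130.4] 20.2 z 23.9 px [375. 336.]
b2 [350.7 159.7] [55. 54.] 33.2 circ [350.3 160.4] 28.2 z 29.1 px [206. 345.]
gauge [ 507.5 -307.5] [22.1 22.6] 4.1 circ [ 507.6 -307.2] 14.2 z 104.7 px [489. 249.]
stand [ 507.5 -307.8] [70.1 71.7] 22.1 circ [ 508.5 -307.6] 48.7 z 39.4 px [476. 253.]
board [522.1 -47.5] [281.3 264.6] 70.2 circ [500.5 -49.2] 154.1 z 13.5 px [321. 262.]
green [531.1 284.4] [175.8 176.7] 89.0 circ [544.9 283.8] 112.9 z 29.0 px [137. 237.]
yellow [418.9 327.9] [162.1 177.7] 0.5 circ [402.5 330.2] 104.5 z 29.1 px [108. 309.]
```

The top view shows these candidates:
- **Red:** the large red wheel on the board (356,258), the small red one (375,336) and the pink one (432,315). The one meant is the large one at (356,258).
- **Blue:** the blue wheel on the board (288,262) and the purple one (208,345), plus the racer's own wheels. The one meant is the board's at (288,262).

The gauge handle is at (489,249). I'll confirm the wheels in a crop and fit the trays by colour.

Run:
```python
import numpy as np,cv2
z=np.load('/tmp/top.npz');W=z['W'];p=z['p']
c=p[220:370,180:510,::-1]; cv2.imwrite('pics/crop1.png',cv2.resize(c,None,fx=2.4,fy=2.4,interpolation=cv2.INTER_CUBIC))
h=cv2.cvtColor(p,cv2.COLOR_RGB2HSV)
for n,(u0,v0,u1,v1),lo,hi in(('green',(75,180,205,275),60,95),('yellow',(45,265,178,365),20,36)):
    m=np.zeros(p.shape[:2],bool); m[v0:v1,u0:u1]=True
    m&=(h[...,0]>=lo)&(h[...,0]<=hi)&(h[...,1]>80)&(W[...,2]>23)&(W[...,2]<36)
    P=W[m][:,:2].astype(np.float32); print(n,cv2.minAreaRect(P),np.median(W[m][:,2]))
```

```text
green ((555.9804077148438, 283.5289306640625), (175.1371307373047, 125.88825988769531), 89.28288269042969) 29.0120526846124
yellow ((401.24993896484375, 327.89337158203125), (125.57853698730469, 177.98928833007812), 0.9900493025779724) 29.118335240863473
```

View pics/crop1.png

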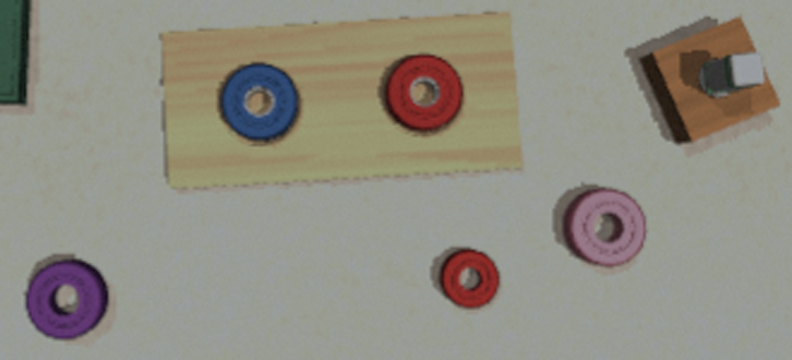

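Call:
step_arm(series=[[0,0,-20,8],[0,0,-20,16],[0,0,-20,24],[0,0,-20,32],[0,0,-20,40]])

```text
t: 1.8
ee_pos: [244.5, 547.9, 251.3]
orientation: [0.533, 0.846, -0.0, 0.0]
contact_force: [1.6, -0.6, -0.2]
gripper_width: 85.3
finger_force: 0.0
```

Call:
step_arm(series=[[0,0,0,8],[0,0,0,16],[0,0,0,22],[0,0,0,22]])

```text
t: 2.2
ee_pos: [244.5, 547.9, 251.3]
orientation: [0.683, 0.731, -0.0, 0.0]
contact_force: [0.0, -0.3, 1.1]
gripper_width: 85.4
finger_force: 0.0
```

The crop confirms it: the large red wheel at crop (424,92) and the blue wheel at (259,102) both sit on the board. The purple, small red and pink wheels are off it. Moving over the board next.

Call:
step_arm(series=[[-240,85,0,0],[-240,85,0,0],[-240,85,0,0],[-240,85,0,0],[-240,85,0,0]])

```text
t: 2.7
ee_pos: [344.5, 316.8, 251.5]
orientation: [0.681, 0.732, 0.0, 0.0]
contact_force: [1.6, 0.5, -0.1]
gripper_width: 85.1
finger_force: 0.0
```

Call:
step_arm(series=[[-240,85,0,0],[-240,85,0,0],[-240,85,0,0],[-240,85,0,0],[-240,85,0,0]])

```text
t: 3.2
ee_pos: [444.1, 87.2, 251.7]
orientation: [0.681, 0.732, 0.0, 0.0]
contact_force: [1.1, 0.3, -0.2]
gripper_width: 85.5
finger_force: 0.0
```

Call:
step_arm(series=[[-124,45,0,0],[-124,45,0,0],[-124,45,0,0],[-124,45,0,0],[-124,45,0,0]])

```text
t: 3.7
ee_pos: [496.8, -31.8, 251.1]
orientation: [0.682, 0.731, -0.0, -0.0]
contact_force: [-0.1, -0.2, -0.3]
gripper_width: 85.2
finger_force: 0.0
```

```bash
cat >> h.py <<'E'
def circ(P,name):
    from scipy.optimize import least_squares
    x=P[:,0];y=P[:,1]
    c0=np.r_[x.mean(),y.mean(),np.hypot(x-x.mean(),y-y.mean()).mean()]
    r=least_squares(lambda q:np.hypot(x-q[0],y-q[1])-q[2],c0,loss='soft_l1').x
    print(name,r.round(1)); return r
def wheel(W,x,y,name,zt=34):
    """upper face: outer contour circle, and bush-opening contour circle, in world"""
    m=((np.hypot(W[...,0]-x,W[...,1]-y)<36)&(abs(W[...,2]-zt)<5)).astype(np.uint8)
    m=cv2.morphologyEx(m,cv2.MORPH_OPEN,np.ones((3,3)))
    cs,h=cv2.findContours(m,cv2.RETR_CCOMP,cv2.CHAIN_APPROX_NONE)
    o=max(cs,key=cv2.contourArea)[:,0]; circ(W[o[:,1],o[:,0]],name+' outer')
    mm=(m>0); print(name,'z',np.median(W[mm][:,2]).round(1), 'bbox mid',(W[mm][:,:2].max(0)/2+W[mm][:,:2].min(0)/2).round(1))
    for k in cs:
        if len(k)>12 and cv2.contourArea(k)<0.4*cv2.contourArea(max(cs,key=cv2.contourArea)): circ(W[k[:,0,1],k[:,0,0]],name+' inner')
E
python3 - <<'E'
from h import *
st,p,W,d=grab('wrist'); cv2.imwrite('pics/w1.png',p[...,::-1]); print(st['ee_pos'],st['orientation'])
wheel(W,498,-97.6,'red');wheel(W,491.5,22,'blue')
for t in('wheel_red_mouth','wheel_blue_mouth','gauge'): print(t,[(np.round(x['at'],1),round(x['conf'],2)) for x in robot.place_of('wrist',t)])
m=(np.hypot(W[...,0]-508,W[...,1]+307)<30)&(abs(W[...,2]-105)<5)
if m.sum()>20: print('gauge',m.sum(),cv2.minAreaRect(W[m][:,:2].astype(np.float32)),np.median(W[m][:,2]))
E
```

```text
[496.84368964 -31.849998   251.12338277] [ 6.82292361e-01  7.31079324e-01 -3.47725369e-05 -3.93774408e-04]
red outer [500.3 -97.   27.5]
red z 34.2 bbox mid [500.4 -97.3]
red inner [500.1 -96.8   9.5]
blue outer [493.7  22.4  27.5]
blue z 34.4 bbox mid [493.6  22. ]
blue inner [493.7  22.    9.2]
wheel_red_mouth [(array([ 404. , -231.7,   26.4]), 0.59), (array([ 367.5, -131.6,   23.4]), 0.58)]
wheel_blue_mouth [(array([495.9,  21.3,  36.8]), 0.65), (array([491.8, -39.9,   2. ]), 0.39)]
gauge [(array([ 512.2, -307.5,   15.7]), 0.52)]
```

View pics/w1.png

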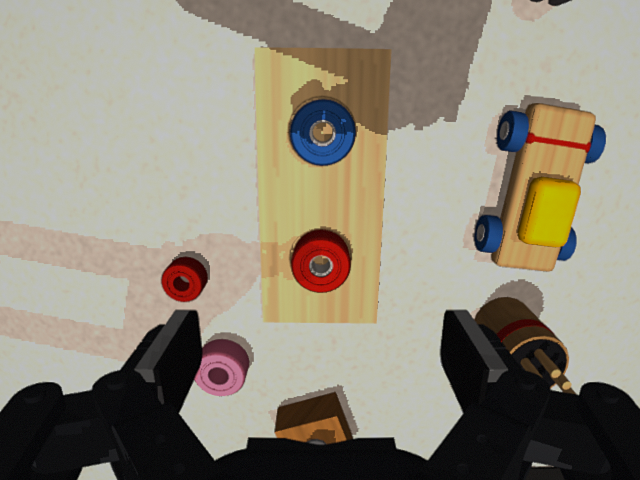

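The wrist view shows the blue wheel's bore at (322,132), the red wheel's at (320,264) and the stand at (318,425). Going over the gauge.

Call:
step_arm(series=[[-240,-7,20,0],[-240,-7,20,0],[-240,-7,20,0],[-240,-7,20,0],[-240,-7,20,0]])

```text
t: 4.4
ee_pos: [506.6, -272.7, 231.3]
orientation: [0.682, 0.732, -0.0, 0.0]
contact_force: [1.4, 0.4, 0.6]
gripper_width: 85.5
finger_force: 0.0
```

Call:
step_arm(series=[[-35,-1,10,0],[-35,-1,10,0],[-35,-1,10,0]])

```text
t: 4.7
ee_pos: [507.7, -305.5, 220.9]
orientation: [0.682, 0.731, 0.0, -0.001]
contact_force: [0.1, -0.1, -0.2]
gripper_width: 85.1
finger_force: 0.0
```

Run:
```python
from h import *
st,p,W,d=grab('wrist'); cv2.imwrite('pics/w2.png',p[...,::-1]); print(st['ee_pos'],st['orientation'],st['contact_force'])
print(np.degrees(2*np.arctan2(st['orientation'][1],st['orientation'][0])))
m=(np.hypot(W[...,0]-509,W[...,1]+307)<30)&(abs(W[...,2]-106)<4)
print('gauge',m.sum(),cv2.minAreaRect(W[m][:,:2].astype(np.float32)),np.median(W[m],axis=0))
m=(np.hypot(W[...,0]-509,W[...,1]+307)<55)&(abs(W[...,2]-40)<4)
print('stand',m.sum(),cv2.minAreaRect(W[m][:,:2].astype(np.float32)),np.median(W[m],axis=0))
```

```text
[ 507.71547324 -305.53443341  220.90150995] [ 6.82305062e-01  7.31067190e-01  1.27924789e-04 -7.41773174e-04] [ 0.11454135 -0.05584025 -0.2047524 ]
93.95190498657274
gauge 1089 ((508.9692687988281, -306.87359619140625), (21.59138298034668, 21.431198120117188), 4.509011268615723) [ 509.07142037 -306.13164132  106.3522092 ]
stand 5891 ((509.1368408203125, -307.43585205078125), (70.30464172363281, 70.66214752197266), 22.1588134765625) [ 507.56073742 -299.12545037   40.61969159]
```

View pics/w2.png

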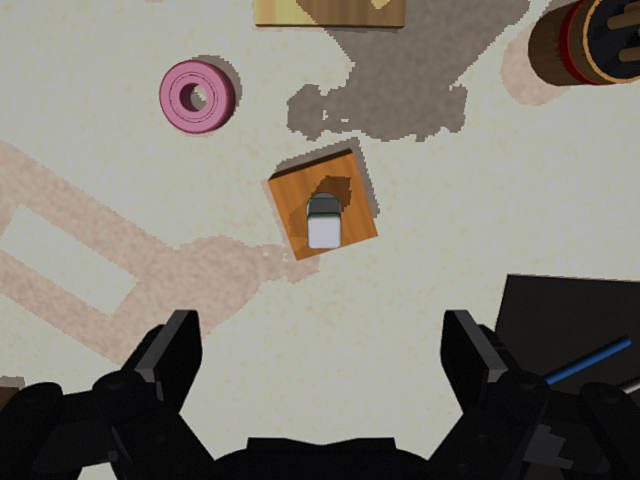

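The gauge handle is at (324,230), centred and clear. Descending and gripping.

Call:
step_arm(series=[[-1.6,1.2,40,-0.5],[-1.6,1.2,90,-0.5],[-1.6,1.2,135,-0.5],[-1.6,1.2,164,-0.5],[-1.6,1.2,164,-0.5]])

```text
t: 5.25
ee_pos: [506.6, -303.7, 54.0]
orientation: [0.678, 0.735, -0.0, -0.004]
contact_force: [-1.4, 0.1, -1.2]
gripper_width: 85.8
finger_force: 0.0
```

Call:
step_arm(series=[[0,0,0,0],[0,0,0,0],[0,0,0,0],[0,0,0,0],[0,0,0,0]], jaw=10)

```text
t: 5.75
ee_pos: [510.0, -308.4, 58.9]
orientation: [0.679, 0.734, 0.0, 0.001]
contact_force: [-1.2, 1.0, 7.1]
gripper_width: 21.3
finger_force: 58.2
```

Call:
step_arm(series=[[0,0,0,0],[0,0,0,0],[0,0,0,0]])

```text
t: 6.05
ee_pos: [510.0, -308.4, 58.9]
orientation: [0.679, 0.734, 0.0, 0.001]
contact_force: [-0.2, 1.6, 7.6]
gripper_width: 21.4
finger_force: 58.2
```

Call:
step_arm(series=[[0,0,-20,0],[0,0,-50,0],[0,0,-70,0],[0,0,-70,0]])

```text
t: 6.45
ee_pos: [511.1, -309.4, 130.6]
orientation: [0.679, 0.734, 0.0, 0.003]
contact_force: [0.0, -0.1, -1.5]
gripper_width: 21.5
finger_force: 58.7
```

Call:
step_arm(series=[[50,1.5,0,0],[100,3,0,0],[150,5,0,0],[195,6.5,0,0],[211.5,6.8,0,0]])

```text
t: 6.95
ee_pos: [497.2, -92.3, 126.2]
orientation: [0.678, 0.735, -0.0, -0.002]
contact_force: [-0.0, -0.4, -1.1]
gripper_width: 21.4
finger_force: 58.7
```

Call:
step_arm(series=[[0,0,10,0],[0,0,20,0],[0,0,20,0],[0,0,20,0]])

```text
t: 7.35
ee_pos: [499.2, -97.5, 106.5]
orientation: [0.68, 0.733, -0.0, -0.001]
contact_force: [0.6, -0.8, -1.0]
gripper_width: 21.2
finger_force: 58.7
```

Run:
```python
from h import *
st,p,W,d=grab('wrist'); cv2.imwrite('pics/w3.png',p[...,::-1]); np.savez('/tmp/w3.npz',p=p,W=W,d=d)
print({k:np.round(st[k],2) for k in('ee_pos','orientation','contact_force','torque','gripper_width','finger_force')})
wheel(W,500.2,-97,'red')
T=np.eye(4);T[:3,:3]=R.from_quat(st['orientation']).as_matrix();T[:3,3]=st['ee_pos']
Q=(W-T[:3,3])@T[:3,:3]
for z in range(-8,48,4):
    m=(np.hypot(Q[...,0],Q[...,1])<22)&(abs(Q[...,2]-z)<2)
    if m.sum()>5: q=Q[m]; print(z,m.sum(),'y mid',((q[:,1].max()+q[:,1].min())/2).round(1),'w',np.ptp(q[:,1]).round(1),'x front',q[:,0].max().round(1))
```

```text
{'ee_pos': array([499.25, -97.51, 106.47]), 'orientation': array([ 0.68,  0.73, -0.  , -0.  ]), 'contact_force': array([ 0.6 , -0.76, -1.03]), 'torque': array([ 0.02, -0.03, -0.01]), 'gripper_width': np.float64(21.17), 'finger_force': np.float64(58.69)}
red outer [500.4 -95.5  26.1]
red z 34.3 bbox mid [500.5 -93.4]
-8 531 y mid 0.2 w 41.3 x front 12.8
-4 364 y mid -0.4 w 34.1 x front 12.5
0 256 y mid -0.5 w 21.5 x front 12.5
4 308 y mid -0.6 w 22.2 x front 12.7
8 180 y mid -0.8 w 22.6 x front 12.5
12 175 y mid -1.0 w 25.9 x front 14.5
16 430 y mid -0.6 w 27.2 x front 15.0
32 25 y mid -0.6 w 9.5 x front 9.5
36 78 y mid -0.3 w 12.9 x front 9.2
40 61 y mid -0.6 w 14.5 x front 9.3
```

View pics/w3.png

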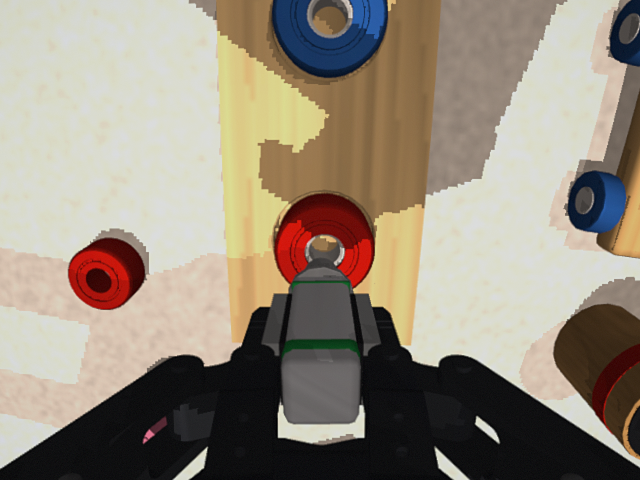

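The pin tip is at (322,265) and the bore of the red wheel at (325,247), so the pin needs about +1.7 along tool y and -0.9 along tool x. Correcting this and lowering.

Call:
step_arm(series=[[-0.9,1.7,10,0],[-0.9,1.7,22,0],[-0.9,1.7,26,0],[-0.9,1.7,26,0],[-0.9,1.7,26,0]])

```text
t: 7.9
ee_pos: [501.2, -97.2, 81.1]
orientation: [0.679, 0.734, -0.0, -0.0]
contact_force: [-0.2, 0.5, -0.9]
gripper_width: 21.4
finger_force: 58.7
```

Call:
step_arm(series=[[0,0,2,0],[0,0,4,0],[0,0,6,0],[0,0,7,0],[0,0,7,0]])

```text
t: 8.4
ee_pos: [501.2, -97.2, 74.2]
orientation: [0.679, 0.734, -0.0, -0.0]
contact_force: [-0.2, -0.3, -1.2]
gripper_width: 21.2
finger_force: 58.7
```

Call:
step_arm(series=[[-0.8,0,1,0],[-0.8,0,2,0],[-0.8,0,3,0],[-0.8,0,4,0],[-0.8,0,4,0]])

```text
t: 8.9
ee_pos: [501.3, -98.0, 70.1]
orientation: [0.679, 0.734, -0.0, -0.0]
contact_force: [0.6, -0.9, -0.9]
gripper_width: 21.4
finger_force: 58.7
```

Call:
step_arm(series=[[0,0,1.5,0],[0,0,3,0],[0,0,4,0],[0,0,5,0],[0,0,5,0]])

```text
t: 9.4
ee_pos: [501.3, -98.0, 65.2]
orientation: [0.679, 0.734, -0.0, -0.0]
contact_force: [-0.6, -0.6, -1.4]
gripper_width: 21.5
finger_force: 58.7
```

Call:
step_arm(series=[[0,0,1.5,0],[0,0,3,0],[0,0,4,0],[0,0,5,0],[0,0,5,0]])

```text
t: 9.9
ee_pos: [501.3, -98.0, 60.2]
orientation: [0.679, 0.734, -0.0, -0.0]
contact_force: [-0.6, -0.3, -0.9]
gripper_width: 21.4
finger_force: 58.7
```

Call:
step_arm(series=[[0,0,1.5,0],[0,0,3,0],[0,0,4.5,0],[0,0,5.5,0],[0,0,5.5,0]])

```text
t: 10.4
ee_pos: [501.3, -98.0, 54.6]
orientation: [0.679, 0.734, -0.0, -0.0]
contact_force: [0.1, 0.6, -1.7]
gripper_width: 21.2
finger_force: 58.7
```

Call:
step_arm(series=[[0,0,1,0],[0,0,2,0],[0,0,2,0]])

```text
t: 10.7
ee_pos: [501.5, -98.1, 53.0]
orientation: [0.679, 0.734, 0.0, 0.0]
contact_force: [-0.6, 0.6, 0.5]
gripper_width: 21.6
finger_force: 59.0
```

Call:
step_arm(series=[[0,0,0.7,0],[0,0,1.5,0],[0,0,1.5,0]])

```text
t: 11.0
ee_pos: [501.5, -98.1, 52.8]
orientation: [0.679, 0.734, 0.0, 0.0]
contact_force: [-4.8, 1.7, 17.9]
gripper_width: 21.1
finger_force: 61.4
```

The collar seats at full depth with 18 N, so red passes. On to blue.

Call:
step_arm(series=[[0,0,-5,0],[0,0,-20,0],[0,0,-50,0],[0,0,-52,0]])

```text
t: 11.4
ee_pos: [503.6, -98.8, 106.0]
orientation: [0.679, 0.734, 0.001, 0.002]
contact_force: [0.7, -0.3, -1.8]
gripper_width: 21.5
finger_force: 58.7
```

Call:
step_arm(series=[[45,1.1,0,0],[85,2.1,0,0],[110,2.7,0,0],[119.3,2.9,0,0],[119.3,2.9,0,0]])

```text
t: 11.9
ee_pos: [494.6, 22.0, 102.8]
orientation: [0.678, 0.735, -0.0, -0.0]
contact_force: [-0.3, -0.4, -1.8]
gripper_width: 21.2
finger_force: 58.7
```

Call:
step_arm(series=[[0,0,10,0],[0,0,20,0],[0,0,20,0]])

```text
t: 12.2
ee_pos: [493.7, 20.2, 81.5]
orientation: [0.68, 0.734, -0.001, -0.001]
contact_force: [-0.4, 0.3, -1.7]
gripper_width: 21.1
finger_force: 58.8
```

Run:
```python
from h import *
st,p,W,d=grab('wrist')
print({k:np.round(st[k],2) for k in('ee_pos','orientation','contact_force','gripper_width')})
wheel(W,493.7,22,'blue')
b=p[150:350,220:420,::-1]; cv2.imwrite('pics/w4.png',cv2.resize(b,None,fx=3,fy=3,interpolation=cv2.INTER_CUBIC))
```

```text
{'ee_pos': array([493.75,  20.23,  81.45]), 'orientation': array([ 0.68,  0.73, -0.  , -0.  ]), 'contact_force': array([-0.42,  0.31, -1.67]), 'gripper_width': np.float64(21.1)}
blue outer [493.4  24.7  25.6]
blue z 34.3 bbox mid [493.6  27.9]
```

View pics/w4.png

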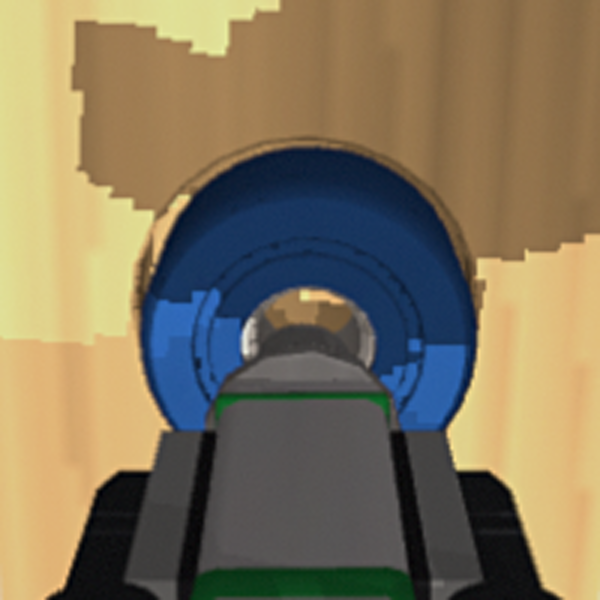

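The pin is at about crop column 303 and the blue opening's centre at about 308, so the pin sits roughly 1 mm to the left. Lowering to the opening and letting it settle.

Call:
step_arm(series=[[0,0,4,0],[0,0,7,0],[0,0,7,0],[0,0,7,0]])

```text
t: 12.65
ee_pos: [495.1, 21.1, 76.3]
orientation: [0.679, 0.734, -0.0, 0.0]
contact_force: [-0.4, -0.1, -0.5]
gripper_width: 21.1
finger_force: 58.8
```

Settled at the wanted (494.8, 21.2). Lowering gently now.

Call:
step_arm(series=[[0,-0.2,1.5,0],[0,-0.2,3,0],[0,-0.2,4.5,0],[0,-0.2,6,0],[0,-0.2,6,0]])

```text
t: 13.15
ee_pos: [494.7, 21.2, 70.1]
orientation: [0.679, 0.734, -0.0, -0.0]
contact_force: [0.1, -0.5, -1.1]
gripper_width: 21.1
finger_force: 58.8
```

Call:
step_arm(series=[[0,0,1,0],[0,0,2,0],[0,0,3,0],[0,0,3,0]])

```text
t: 13.55
ee_pos: [494.9, 21.1, 67.6]
orientation: [0.679, 0.734, 0.0, 0.0]
contact_force: [-0.8, -0.9, 3.9]
gripper_width: 21.4
finger_force: 59.2
```

Call:
step_arm(series=[[0,0,0.5,0],[0,0,1,0],[0,0,1,0]])

```text
t: 13.85
ee_pos: [495.0, 21.1, 67.5]
orientation: [0.679, 0.734, 0.0, 0.0]
contact_force: [-3.9, 1.0, 15.8]
gripper_width: 21.3
finger_force: 61.1
```

It stopped hard about 9 mm down, well inside the bore, so blue is tight. Returning the gauge to its stand.

Call:
step_arm(series=[[0,0,-5,0],[0,0,-20,0],[0,0,-50,0],[0,0,-60,0],[0,0,-60,0]])

```text
t: 14.35
ee_pos: [496.3, 21.0, 127.6]
orientation: [0.679, 0.734, 0.001, 0.002]
contact_force: [0.4, 0.3, -2.0]
gripper_width: 21.2
finger_force: 58.9
```

Call:
step_arm(series=[[-48,-1.5,0,0],[-96,-3,0,0],[-144,-4.6,0,0],[-192,-6.2,0,0],[-230,-7.4,0,0]])

```text
t: 14.85
ee_pos: [504.7, -211.2, 124.9]
orientation: [0.679, 0.734, -0.0, -0.0]
contact_force: [0.7, 0.6, -1.4]
gripper_width: 21.3
finger_force: 58.9
```

Call:
step_arm(series=[[-45,-1.5,0,0],[-80,-2.6,0,0],[-99.7,-3.3,0,0],[-99.7,-3.3,20,0],[-99.7,-3.3,20,0]])

```text
t: 15.35
ee_pos: [507.5, -307.0, 103.2]
orientation: [0.68, 0.734, -0.0, -0.003]
contact_force: [-0.1, 0.6, -0.6]
gripper_width: 21.4
finger_force: 58.8
```

Call:
step_arm(series=[[0,0,0,0],[0,0,0,0]])

```text
t: 15.55
ee_pos: [509.8, -307.4, 106.4]
orientation: [0.679, 0.734, 0.0, -0.0]
contact_force: [-0.3, 0.7, -0.6]
gripper_width: 21.6
finger_force: 58.8
```

Call:
step_arm(series=[[-0.9,0.3,10,0],[-0.9,0.3,18,0],[-0.9,0.3,24,0],[-0.9,0.3,28,0],[-0.9,0.3,30,0]])

```text
t: 16.05
ee_pos: [509.8, -309.1, 75.6]
orientation: [0.679, 0.734, -0.0, -0.0]
contact_force: [0.4, 0.2, -0.3]
gripper_width: 21.9
finger_force: 58.8
```

Call:
step_arm(series=[[0,0,3,0],[0,0,7,0],[0,0,11,0],[0,0,14,0],[0,0,14,0]])

```text
t: 16.55
ee_pos: [509.8, -309.1, 61.8]
orientation: [0.679, 0.734, -0.0, -0.0]
contact_force: [1.3, 0.1, -1.4]
gripper_width: 21.7
finger_force: 58.8
```

Call:
step_arm(series=[[0,0,1.5,0],[0,0,3,0],[0,0,3,0]])

```text
t: 16.85
ee_pos: [510.1, -309.3, 59.2]
orientation: [0.679, 0.734, -0.0, -0.0]
contact_force: [-0.0, 0.1, -2.6]
gripper_width: 21.6
finger_force: 58.8
```

Call:
step_arm(series=[[0,0,0.7,0],[0,0,1,0],[0,0,1,0]])

```text
t: 17.15
ee_pos: [510.2, -309.3, 58.9]
orientation: [0.679, 0.734, -0.0, 0.0]
contact_force: [-1.3, 0.4, 4.8]
gripper_width: 21.4
finger_force: 59.7
```

Call:
step_arm(series=[[0,0,0,0],[0,0,0,0],[0,0,0,0],[0,0,0,0]], jaw=60)

```text
t: 17.55
ee_pos: [510.1, -309.3, 58.2]
orientation: [0.679, 0.734, -0.0, -0.0]
contact_force: [-1.0, -0.3, 0.5]
gripper_width: 60.1
finger_force: 0.0
```

Call:
step_arm(series=[[0,0,-30,0],[0,0,-75,0],[0,0,-100,0],[0,0,-120,0],[0,0,-120,0]])

```text
t: 18.05
ee_pos: [512.0, -310.7, 181.5]
orientation: [0.679, 0.734, 0.0, 0.003]
contact_force: [0.3, -0.3, -0.1]
gripper_width: 59.9
finger_force: 0.0
```

Run:
```python
from h import *
st,p,W,d=grab('wrist')
print({k:np.round(st[k],2) for k in('t','ee_pos','orientation','contact_force','gripper_width')})
m=(np.hypot(W[...,0]-509,W[...,1]+307)<30)&(abs(W[...,2]-106)<6)
print('gauge',m.sum(),cv2.minAreaRect(W[m][:,:2].astype(np.float32)),np.percentile(W[m][:,2],[5,50,95]))
```

```text
{'t': np.float64(18.05), 'ee_pos': array([ 511.96, -310.68,  181.53]), 'orientation': array([0.68, 0.73, 0.  , 0.  ]), 'contact_force': array([ 0.35, -0.27, -0.08]), 'gripper_width': np.float64(59.88)}
gauge 1509 ((509.2769775390625, -307.8208312988281), (21.678489685058594, 21.864212036132812), 4.997612953186035) [103.0909617  106.29254118 107.58977183]
```

The gauge is back upright in the stand, its top at z = 106. Fetching the red wheel.

Call:
step_arm(series=[[48,2,0,0],[96,4,0,0],[144,5.5,0,0],[192,7,0,0],[211.4,7.8,30,0]], jaw=85)

```text
t: 18.6
ee_pos: [502.2, -94.8, 149.4]
orientation: [0.678, 0.735, 0.001, 0.001]
contact_force: [2.1, 0.0, 0.2]
gripper_width: 85.2
finger_force: 0.0
```

Call:
step_arm(series=[[0,0,40,0],[0,0,80,0],[0,0,110,0],[0,0,118,0],[0,0,118,0]])

```text
t: 19.1
ee_pos: [499.7, -97.4, 28.6]
orientation: [0.679, 0.734, -0.001, -0.002]
contact_force: [0.1, 0.7, -0.4]
gripper_width: 84.5
finger_force: 0.0
```

Call:
step_arm(series=[[0,0,5,0],[0,0,10,0],[0,0,13.5,0],[0,0,13.5,0],[0,0,13.5,0]])

```text
t: 19.6
ee_pos: [501.7, -98.0, 17.2]
orientation: [0.679, 0.734, 0.0, 0.0]
contact_force: [0.2, -0.2, 0.3]
gripper_width: 85.0
finger_force: 0.0
```

Call:
step_arm(series=[[0,0,0,0],[0,0,0,0],[0,0,0,0],[0,0,0,0],[0,0,0,0]], jaw=45)

```text
t: 20.1
ee_pos: [501.4, -98.0, 17.8]
orientation: [0.679, 0.734, -0.0, 0.0]
contact_force: [-2.9, 0.1, 11.0]
gripper_width: 54.8
finger_force: 60.9
```

Call:
step_arm(series=[[0,0,-10,0],[0,0,-40,0],[0,0,-80,0],[0,0,-95,0],[0,0,-95,0]])

```text
t: 20.6
ee_pos: [503.6, -98.5, 114.6]
orientation: [0.679, 0.734, 0.001, 0.003]
contact_force: [0.3, -0.2, -1.1]
gripper_width: 54.8
finger_force: 63.6
```

Call:
step_arm(series=[[45,10,0,0],[90,21,0,0],[135,31,0,0],[180,42,0,0],[225,52,0,0]])

```text
t: 21.1
ee_pos: [535.1, 132.1, 110.5]
orientation: [0.679, 0.734, -0.001, -0.001]
contact_force: [1.2, -0.6, -0.7]
gripper_width: 55.0
finger_force: 63.6
```

Call:
step_arm(series=[[45,10,0,0],[90,21,0,0],[130,30,0,2],[150.3,35,0,4.5],[150.3,35,0,4.5]])

```text
t: 21.6
ee_pos: [558.7, 285.9, 110.3]
orientation: [0.707, 0.708, -0.0, -0.0]
contact_force: [0.7, -1.0, -0.5]
gripper_width: 54.9
finger_force: 63.6
```

Run:
```python
from h import *
st,p,W,d=grab('wrist')
print({k:np.round(st[k],2) for k in('t','ee_pos','orientation','contact_force','gripper_width')})
cv2.imwrite('pics/w5.png',p[...,::-1])
h=cv2.cvtColor(p,cv2.COLOR_RGB2HSV)
m=(h[...,0]>60)&(h[...,0]<95)&(h[...,1]>80)&(abs(W[...,2]-30)<4)
P=W[m]; print(P.min(0),P.max(0),cv2.minAreaRect(P[:,:2].astype(np.float32)))
```

```text
{'t': np.float64(21.6), 'ee_pos': array([558.71, 285.9 , 110.27]), 'orientation': array([ 0.71,  0.71, -0.  , -0.  ]), 'contact_force': array([ 0.65, -1.04, -0.54]), 'gripper_width': np.float64(54.86)}
[495.11525747 196.70042928  26.00322154] [621.57872413 373.01676051  32.78506758] ((557.8924560546875, 284.75152587890625), (175.08462524414062, 124.91683959960938), 89.16719055175781)
```

View pics/w5.png

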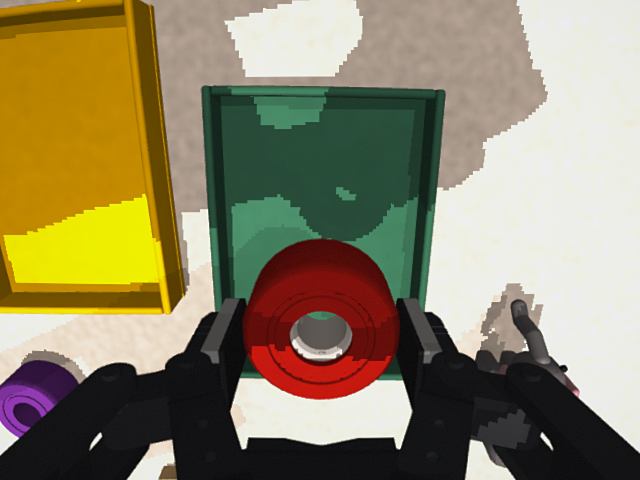

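The red wheel is held level at (322,325), over the green tray's middle. Lowering it.

Call:
step_arm(series=[[0,0,35,0],[0,0,65,0],[0,0,78,0],[0,0,84,0],[0,0,84,0]])

```text
t: 22.15
ee_pos: [558.8, 282.1, 27.3]
orientation: [0.708, 0.707, -0.001, -0.0]
contact_force: [0.7, -0.5, -0.9]
gripper_width: 55.1
finger_force: 63.6
```

Call:
step_arm(series=[[0,0,3,0],[0,0,6,0],[0,0,8,0],[0,0,8,0]])

```text
t: 22.55
ee_pos: [559.2, 283.1, 20.0]
orientation: [0.707, 0.707, 0.0, 0.0]
contact_force: [0.2, -0.6, -0.4]
gripper_width: 54.8
finger_force: 63.6
```

Call:
step_arm(series=[[0,0,1,0],[0,0,2,0],[0,0,2,0]])

```text
t: 22.85
ee_pos: [559.4, 283.2, 18.9]
orientation: [0.707, 0.707, 0.0, 0.0]
contact_force: [-2.0, -0.7, 6.9]
gripper_width: 54.6
finger_force: 64.4
```

Call:
step_arm(series=[[0,0,0,0],[0,0,0,0],[0,0,0,0]], jaw=68)

```text
t: 23.15
ee_pos: [559.1, 283.0, 17.7]
orientation: [0.707, 0.707, -0.0, 0.0]
contact_force: [-0.3, 0.4, 0.1]
gripper_width: 67.8
finger_force: 0.0
```

Call:
step_arm(series=[[0,0,-20,0],[0,0,-60,0],[0,0,-100,0],[0,0,-100,0]])

```text
t: 23.55
ee_pos: [563.1, 284.6, 123.4]
orientation: [0.707, 0.707, 0.005, 0.002]
contact_force: [1.9, 0.2, 0.7]
gripper_width: 68.2
finger_force: 0.0
```

Call:
step_arm(series=[[-47,-12,0,0],[-94,-23,0,0],[-141,-35,0,0],[-188,-46,0,0],[-230,-56,0,0]], jaw=85)

```text
t: 24.05
ee_pos: [501.7, 51.2, 117.4]
orientation: [0.707, 0.707, -0.0, -0.0]
contact_force: [1.1, 0.0, 0.6]
gripper_width: 85.2
finger_force: 0.0
```

Call:
step_arm(series=[[-31.8,-8.3,20,0],[-31.8,-8.3,60,0],[-31.8,-8.3,83,0],[-31.8,-8.3,85,0],[-31.8,-8.3,85,0]])

```text
t: 24.55
ee_pos: [494.1, 21.3, 32.4]
orientation: [0.707, 0.707, -0.001, -0.001]
contact_force: [0.1, -0.1, -0.3]
gripper_width: 85.2
finger_force: 0.0
```

Call:
step_arm(series=[[0,0,5,0],[0,0,10,0],[0,0,15,0],[0,0,15,0],[0,0,15,0]])

```text
t: 25.05
ee_pos: [494.6, 21.4, 17.9]
orientation: [0.707, 0.707, -0.0, 0.0]
contact_force: [-0.3, -0.2, 0.3]
gripper_width: 84.5
finger_force: 0.0
```

Call:
step_arm(series=[[0,0,0,0],[0,0,0,0],[0,0,0,0],[0,0,0,0],[0,0,0,0]], jaw=45)

```text
t: 25.55
ee_pos: [494.5, 21.2, 18.8]
orientation: [0.707, 0.707, 0.0, 0.0]
contact_force: [-2.7, 0.3, 11.1]
gripper_width: 56.0
finger_force: 60.9
```

Call:
step_arm(series=[[0,0,-10,0],[0,0,-40,0],[0,0,-80,0],[0,0,-95,0],[0,0,-95,0]])

```text
t: 26.05
ee_pos: [496.7, 21.1, 115.5]
orientation: [0.707, 0.707, 0.002, 0.002]
contact_force: [0.4, 0.7, -0.8]
gripper_width: 56.1
finger_force: 63.8
```

Call:
step_arm(series=[[45,-13,0,0],[90,-26,0,0],[135,-40,0,0],[180,-53,0,0],[225,-67,0,0]])

```text
t: 26.55
ee_pos: [426.3, 247.6, 111.7]
orientation: [0.708, 0.707, -0.001, -0.0]
contact_force: [-0.3, -0.3, -0.6]
gripper_width: 55.9
finger_force: 63.8
```

Call:
step_arm(series=[[40,-12,0,0],[70,-20,0,0],[81.8,-23.8,0,0],[81.8,-23.8,0,0],[81.8,-23.8,0,0]])

```text
t: 27.05
ee_pos: [403.7, 327.0, 112.1]
orientation: [0.707, 0.707, -0.001, 0.0]
contact_force: [0.3, -0.1, -0.3]
gripper_width: 55.8
finger_force: 63.8
```

Run:
```python
from h import *
st,p,W,d=grab('wrist')
print({k:np.round(st[k],2) for k in('t','ee_pos','orientation','contact_force','gripper_width')})
cv2.imwrite('pics/w6.png',p[...,::-1])
h=cv2.cvtColor(p,cv2.COLOR_RGB2HSV)
m=(h[...,0]>18)&(h[...,0]<36)&(h[...,1]>80)&(abs(W[...,2]-30)<4)&(W[...,1]>200)
P=W[m]; print(cv2.minAreaRect(P[:,:2].astype(np.float32)))
```

```text
{'t': np.float64(27.05), 'ee_pos': array([403.7 , 326.98, 112.06]), 'orientation': array([ 0.71,  0.71, -0.  ,  0.  ]), 'contact_force': array([ 0.29, -0.1 , -0.29]), 'gripper_width': np.float64(55.76)}
((455.905029296875, 330.2964172363281), (232.07838439941406, 175.62518310546875), 1.1121493577957153)
```

View pics/w6.png

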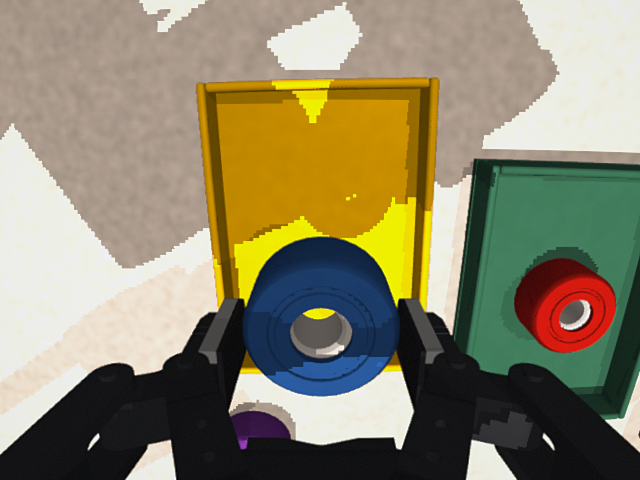

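The blue wheel is held level at (322,315), over the middle of the yellow tray, and the red wheel lies flat in the green tray at (565,305). Lowering blue.

Call:
step_arm(series=[[0,0,35,0],[0,0,65,0],[0,0,80,0],[0,0,86,0],[0,0,86,0]])

```text
t: 27.6
ee_pos: [404.0, 326.8, 26.2]
orientation: [0.708, 0.706, -0.001, -0.0]
contact_force: [0.1, -0.0, 0.4]
gripper_width: 56.1
finger_force: 63.8
```

Call:
step_arm(series=[[0,0,3,0],[0,0,6,0],[0,0,8,0],[0,0,8,0]])

```text
t: 28.0
ee_pos: [404.8, 328.4, 19.9]
orientation: [0.707, 0.707, 0.001, 0.0]
contact_force: [-0.7, -2.7, 8.2]
gripper_width: 55.9
finger_force: 64.5
```

Call:
step_arm(series=[[0,0,0,0],[0,0,0,0],[0,0,0,0]], jaw=68)

```text
t: 28.3
ee_pos: [404.1, 328.2, 18.9]
orientation: [0.707, 0.707, 0.0, 0.0]
contact_force: [-0.1, -0.7, -0.0]
gripper_width: 68.0
finger_force: 0.0
```

Call:
step_arm(series=[[0,0,-20,0],[0,0,-60,0],[0,0,-100,0],[0,0,-145,0],[0,0,-145,0]])

```text
t: 28.8
ee_pos: [407.7, 330.5, 169.5]
orientation: [0.707, 0.707, 0.005, 0.001]
contact_force: [1.0, 1.2, -0.4]
gripper_width: 68.2
finger_force: 0.0
```

Run:
```python
from h import *
st,p,W,d=grab('top'); print(st['t'],st['ee_pos'])
cv2.imwrite('pics/top9.png',p[...,::-1])
for n,x,y in(('red',558,284),('blue',402,329)):
    m=(np.hypot(W[...,0]-x,W[...,1]-y)<32)&(W[...,2]>28)&(W[...,2]<45)
    if m.sum()>30: print(n,np.percentile(W[m][:,2],[5,50,95]).round(1),np.round(cv2.minEnclosingCircle(W[m][:,:2].astype(np.float32))[0],1))
```

```text
28.8 [407.67316726 330.48583729 169.48258865]
red [30.  33.8 36.8] [557.  281.5]
blue [30.4 33.9 36.8] [402.7 327.4]
```

View pics/top9.png

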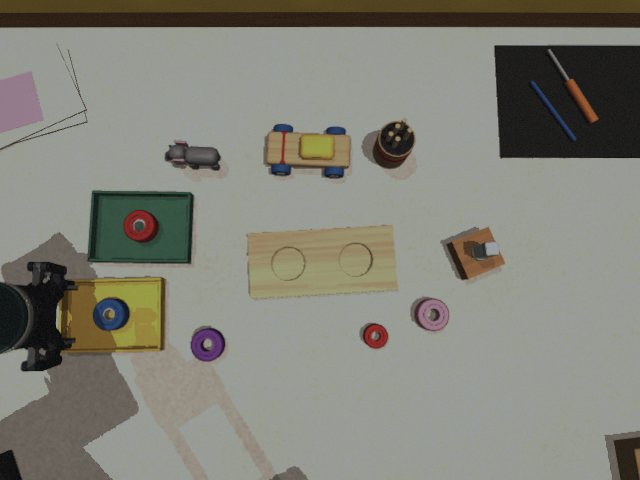

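The red wheel is flat in the green tray at (140,225) and the blue wheel flat in the yellow tray at (111,314). The gauge is in its stand at (489,249), the bystanders haven't moved, and the gripper is clear. Handing in.

```bash
python3 -c "
from workcell import robot
print(robot.close_job())"
```

```text
the job is handed in; nothing more can be done
None
```

Job handed in at about 29 s: red passed (gauge fully home) and lies flat in the green tray, blue is tight (hard stop about 9 mm down) and lies flat in the yellow tray, the gauge is back in its stand, and the racer, dowel pot and elephant were left alone.

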